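# Shut the tile-nipping dust box and hold its air shutter half open

### The job

The dust box on the mosaic bench has been left open: lower its hinged lid until it is fully closed, without slamming it, and keep the air shutter beside it shut until the lid is down. Then slide the sprung shutter by its orange tab to half travel, where its red pointers meet the yellow half marks, and finish while still holding it steady there, because it springs shut if let go. Leave the glue bottle, the jar and the cup where they stand.

Things in the scene. Friction and masses are not known exactly. Their poses are not given: they have to be found in the camera images.
- dust_box: Fixed unit; origin on the table under its middle; x away from the robot at yaw 0, y left. Open plywood box 200 x 200 x 90 mm high centred at y = +55 mm; right of it a blue duct, 100 mm wide, centred at y = -95 mm, x = -125 to +100 mm, 72 mm high, the shutter on it between rails (tops 80 mm). A dark spring tube lies on the duct's midline, x = -120 to -58 mm, top 90 mm.
- lid (a joint): Lid angle, rad: 0 closed, positive raised (starts 0.55 to 1.0). Wood-framed clear pane 200 x 200 x 12 mm, about 0.3 kg, hinged on the box's far (+x) rim. Hinge friction (0.5 N m) keeps it wherever it is left, so push it down all the way (a few newtons at the lip); it then stays closed.
- lid_lip (a point): Middle of the orange lip on the lid's free edge, on the lid's upper (outer) face, 200 mm from the hinge line; the lip is 70 mm wide along the edge and reaches 18 mm beyond this point. With the lid closed this point is 102.5 mm above the table, at x = -100 mm, y = +55 mm of the dust box.
- lid_hinge (a point): Middle of the lid's hinge line, 90 mm above the table, at x = +100 mm, y = +55 mm of the dust box; its y axis is the hinge axis.
- gate (a joint): Travel of the shutter in m: 0 shut (start), 0.060 fully open, so half travel is 0.030. It opens along the dust box's -x direction. The spring pushes it shut, with about 3 N at the start, 7 N at half travel and 11 N fully open.
- gate_tab (a point): Orange upright tab on the shutter; point at its centre, 107 mm above the table (top 137 mm); axes as the dust box's. 14 mm thick along x (sliding direction), 36 wide along y, 60 tall, free all round. Shut, it is at x = +15, y = -95 mm of the dust box; half travel, x = -15. Red pointers beside its middle pass over the rails: yellow lines mark half, thin black ones shut and full.
- glue_bottle: White bottle, 56 mm across, 160 mm tall, standing loose near the dust box; origin under its base. Leave it alone.
- tile_jar: Amber jar with a yellow cap, 72 mm across, 95 mm tall, standing loose; origin under its base. Leave it alone.
- cup: Blue ceramic cup, 74 mm across, 85 mm tall, standing loose; origin under its base. Leave it alone.

How it is judged:
On the way, in this order (a step that is already met when the one before it is completed fails the run):
1. the lid is fully closed (value of joint lid below 0.04 rad), for 0.2 s.
2. the shutter is held at half travel (value of joint gate between 0.024 and 0.036 m), for 0.5 s.
At the end, for the whole second after the job is handed in: The lid is closed (within 0.04 rad), the shutter stands still at half travel (30 mm, within 6 mm), held there by the robot pressing on its tab with more than 3 N and by nothing else, and the bottle, jar and cup stand upright within 30 mm of where they were (all of step 2 and value of joint lid below 0.04 rad and velocity of joint gate between -0.01 and 0.01 m/s and contact force between any of the fingers, the arm and gate above 3 N and contact force between each of glue_bottle, tile_jar, cup and gate below 0.2 N and distance of each of glue_bottle, tile_jar, cup from where it was at the start of the episode below 0.03 m and angle between each of glue_bottle, tile_jar, cup's own z axis and vertical below 0.2 rad); the arm keeps its last pose, push and grip.
It fails at once if the lid is slammed (faster than 2.5 rad/s) (velocity of joint lid below -2.5 rad/s).
It fails at once if the shutter is opened more than 12 mm while the lid is still raised (value of joint gate above 0.012 m and value of joint lid above 0.12 rad).
It fails at once if the glue bottle is knocked over or pushed away (30 mm) (distance of glue_bottle from where it was at the start of the episode above 0.03 m or angle between glue_bottle's own z axis and vertical above 0.3 rad).
It fails at once if the jar is knocked over or pushed away (30 mm) (distance of tile_jar from where it was at the start of the episode above 0.03 m or angle between tile_jar's own z axis and vertical above 0.3 rad).
It fails at once if the cup is knocked over or pushed away (30 mm) (distance of cup from where it was at the start of the episode above 0.03 m or angle between cup's own z axis and vertical above 0.3 rad).
It also fails if it takes over 43 s, if anything falls off the work surface, if the arm or the gripper's body presses on something with over 40 N, if the wrist force passes 120 N, or if a joint passes its speed limit or range.

### The arm

A 6-joint arm with a two-finger parallel gripper is mounted at the origin on the work surface. World frame = base frame: x ahead of the robot, y to its left, z up, the work surface at z = 0. Lengths are in m, angles in rad, forces in N, time in s.
With the tool pointing down it reaches from about 0.25 to 0.725 m from the base axis. Payload 4 kg.
Tool frame: the origin (TCP) lies midway between the tips of the shut fingers; the grasp point (between the pads) lies 19 mm behind it; z points along the fingers, y is the line along which they close (so a half turn about z gives the same grasp; the last joint's range is limited). The gripper opens to 85 mm and grips with 20 to 120 N. Pads are 22 mm wide; open, the fingers measure 114 mm over their backs; the gripper's body (76 mm by 85 mm) begins 54 mm behind the grasp point. The pads swing forward as they close: fully open they stand 13 mm farther back than shut.
Start: joints at [1.284, 0.241, 0.005, 1.335, 0, 1.571], TCP at [0.141, 0.48, 0.21] pointing down, gripper open.
Joint ranges: [-2.72, 2.72], [-1.05, 1.87], [-1.09, 1.28], [-1.99, 2.15], [-1.42, 1.44], [-3.14, 3.14]. Speed limits (rad/s): [2.79, 2.79, 3.14, 3.14, 3.14, 3.14].

### API

Orientations are given as a unit quaternion [x, y, z, w].
In Python, from workcell import bot gives the robot as it stands. The module is installed in compiled form; this text tells all that it offers.
- The arm moves only by the tool jog_arm, never from a script. Its argument "deltas" is a list of rows, each an object with "fingers": the opening, from 0 (shut) to 1 (fully open); "delta_pos": the shift along the tool's x, y, z normalised to -1 to 1, where 1 is 300 mm, a list of three; "yaw": the turn about the tool's z normalised to -1 to 1, where 1 is pi/4 rad. A call has 1 to 12 rows; each row is the pose to reach, as a shift and turn from the pose commanded when the call began, along the tool's axes at that moment; what a row does not reach only later rows make up. A row lasts 1/10 s, in which the tool goes at most 50 mm and 8.59 degrees, less where a joint would pass 70% of its speed; a pose out of reach is approached as far as the arm can. A call with a number of a shift or a turn outside -1 to 1 is refused whole. A call with a gripper value outside its range is refused whole. The fingers move at their own pace and stop on an object; the grip force is fixed at half the most. Time passes only in rows, so rows that repeat a pose let the fingers close. It gives the time, the measured TCP pose, the force, the opening and the grip force at its end, in the units of the state.
- bot.get_obs(): the state, without advancing time (a new reading comes with each control period).
- bot.camera(name): name is "side" or "top"; returns a dict with "image" (400x640x3 uint8, red, green, blue), "range_z" (400x640 float32, m along the optical axis (not along the pixel's ray), 0 where there is no reading), "fx", "fy", "cx", "cy" (pixels), "distortion" ([k1, k2, p1, p2, k3] as OpenCV has them; the pictures are not rectified), "rvec" (rotation vector, rad) and "tvec" (3), from world to camera coordinates, as OpenCV has them. Camera axes: x right, y down, z forward; pixel columns grow to the right and rows downward; lengths in m; the calibration is good to about 2 mm. A picture is of the moment at which its call begins.
- bot.job_done(): hands the job in; it is judged then, once.
The state is a dict: "clock": time; "joint_pos": joint angles; "joint_vel": joint speeds; "tau": joint torques, N m; "eef_pos": TCP position; "tool_rot": TCP orientation; "ft_force": force on the tool from outside, world axes, zero at the start; "ft_torque": the same for the moment, N m; "grip_width": finger opening in m; "grasp_force": force on a finger pad.
Only numpy, scipy, OpenCV 4.12 (cv2) and the standard library are available. Lean on these libraries where they do the work, as an engineer would, in place of code of your own. Each camera call takes 0.05 s, during which the arm holds its last target. There are 200 camera calls.

## Working session

There is one attempt and no reset: what is moved stays moved. The work goes in short steps, Python scripts to look and compute and a tool call to move; the robot and the scene stay as the last step left them, time stands still between calls to the robot, and variables do not carry over. Pictures are saved under pics/ and viewed, at most 10 in all, crops included, and the job is handed in when it is done.

Besides the shell and the picture viewer there is one more tool, called after "Emit:" as name([rows], argument=value, ...), one row to a line, values as JSON. jog_arm: Moves the arm, as the interface text tells. Scaled input: -1 to 1 covers 300 mm each way for a shift and pi/4 rad each way for a turn. Its arguments: {"type":"object","properties":{"deltas":{"type":"array","items":{"type":"object","properties":{"fingers":{"type":"number"},"delta_pos":{"type":"array","items":{"type":"number"}},"yaw":{"type":"number"}}}}},"required":["deltas"]}

```bash
mkdir -p pics; cat > h.py <<'E'
import numpy as np, cv2
from workcell import bot
def cloud(c):
    h,w=c["range_z"].shape
    K=np.array([[c["fx"],0,c["cx"]],[0,c["fy"],c["cy"]],[0,0,1]])
    u,v=np.meshgrid(np.arange(w),np.arange(h))
    p=cv2.undistortPoints(np.stack([u,v],-1).reshape(-1,1,2).astype(np.float64),K,np.array(c["distortion"])).reshape(h,w,2)
    z=c["range_z"].astype(float)
    P=np.dstack([p*z[...,None],z])
    R,_=cv2.Rodrigues(np.array(c["rvec"],float))
    W=(P-np.array(c["tvec"]).reshape(3))@R
    W[z<=0]=np.nan
    return W
E
python3 - <<'E'
from h import *
for n in("side","top"):
    c=bot.camera(n); cv2.imwrite(f"pics/{n}0.png",c["image"][...,::-1])
    np.savez(f"{n}0.npz",**{k:np.array(v) for k,v in c.items()})
    R,_=cv2.Rodrigues(np.array(c["rvec"],float)); print(n,-R.T@np.array(c["tvec"]).reshape(3))
o=bot.get_obs(); print(o["eef_pos"],o["tool_rot"],o["clock"],o["ft_force"])
E
```

```text
side [ 0.30463058 -0.62484652  0.98989682]
top [0.56043896 0.04060173 1.50163297]
[0.14126924 0.4789819  0.20947949] [ 1.42900908e-01  9.89736518e-01 -9.68380345e-04 -1.34733519e-04] 0.1 [-0.02927009  0.39826834 -0.02947973]
```

View pics/side0.png

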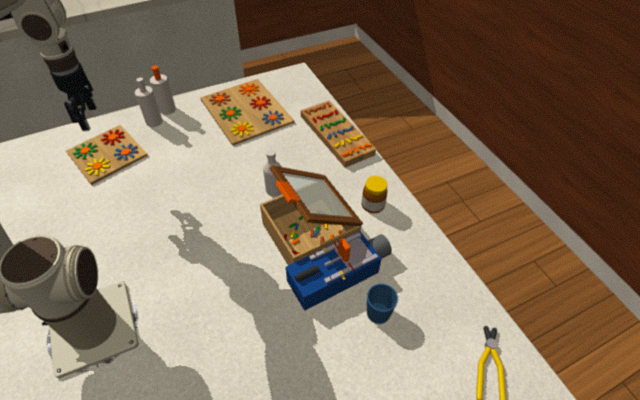

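View pics/top0.png

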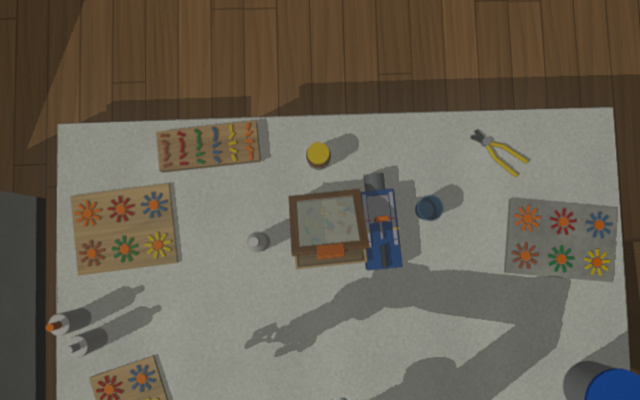

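The side view shows the open box around (310,220), with the lip at (287,190), the tab at (344,247), the bottle at (271,175), the jar at (375,193) and the cup at (381,303). The top view shows the lip at (330,251), the tab at (381,218), the bottle at (258,241), the jar at (318,154) and the cup at (429,207). Next I'll measure these positions.

```bash
python3 - <<'E'
from h import *
def ray(c,uv):
    K=np.array([[c["fx"],0,c["cx"]],[0,c["fy"],c["cy"]],[0,0,1]])
    p=cv2.undistortPoints(np.array([[uv]],float),K,c["distortion"]).ravel()
    R,_=cv2.Rodrigues(c["rvec"]); return -R.T@c["tvec"].reshape(3), R.T@np.array([p[0],p[1],1.])
rays={}
for n,boxes in (("side",dict(lip=(268,170,305,208),tab=(332,230,356,265),duct=(280,225,400,310),bottle=(260,150,285,195),jar=(355,170,395,215),cup=(360,280,405,325))),
              ("top",dict(lip=(310,240,350,264),tab=(370,208,396,226),duct=(355,185,410,275),bottle=(242,228,272,253),jar=(300,138,336,170),cup=(412,194,445,222)))):
    c=np.load(n+"0.npz"); W=cloud(c); hsv=cv2.cvtColor(c["image"],cv2.COLOR_RGB2HSV)
    for k,(a,b,d,e) in boxes.items():
        H=hsv[b:e,a:d].astype(int); w=W[b:e,a:d]
        if k in("lip","tab"): m=((H[...,0]<14)&(H[...,1]>185)&(H[...,2]>110))
        elif k=="duct": m=(H[...,0]>105)&(H[...,0]<125)&(H[...,1]>150)
        else: m=w[...,2]>0.03
        m=m&np.isfinite(w[...,0])
        m8=m.astype(np.uint8); _,L,S,_=cv2.connectedComponentsWithStats(m8); m=L==1+np.argmax(S[1:,4])
        v,u=np.nonzero(m); P=w[m]
        rays[n,k]=ray(c,(a+u.mean(),b+v.mean()))
        print(n,k,m.sum(),"uv",a+u.mean().round(1),b+v.mean().round(1),"med",np.median(P,0).round(3),"lo",np.percentile(P,3,0).round(3),"hi",np.percentile(P,97,0).round(3))
        if k=="duct":
            T=P[(P[:,2]>.06)]; r=cv2.minAreaRect((T[:,:2]*1000).astype(np.float32)); print("  duct rect mm",r)
for k in("lip","tab"):
    (o1,d1),(o2,d2)=rays["side",k],rays["top",k]
    A=np.stack([d1,-d2],1); s=np.linalg.lstsq(A,o2-o1,rcond=None)[0]
    print(k,"tri",(o1+s[0]*d1).round(4),(o2+s[1]*d2).round(4))
# tall points in box region: lid plane, from top
c=np.load("top0.npz");W=cloud(c);w=W[185:275,280:372].reshape(-1,3)
hsv=cv2.cvtColor(c["image"],cv2.COLOR_RGB2HSV)[185:275,280:372].reshape(-1,3)
w=w[np.isfinite(w[:,0])&(w[:,2]>.11)]
A=np.c_[w[:,:2],np.ones(len(w))]
for i in range(6):
    q=np.linalg.lstsq(A,w[:,2],rcond=None)[0]; r=w[:,2]-A@q; k=np.abs(r)<max(.006,1.5*np.std(r)); A,w=A[k],w[k]
print("lid plane",q,len(w),"tilt",np.arctan(np.hypot(q[0],q[1])),"hinge->up dir yaw",np.arctan2(q[1],q[0]), "minmax",w.min(0),w.max(0))
r=cv2.minAreaRect((w[:,:2]*1000).astype(np.float32)); print(r)
cv2.imwrite("pics/crop1.png",cv2.resize(np.hstack([np.load("side0.npz")["image"][140:320,250:410,::-1],np.load("top0.npz")["image"][130:310,280:440,::-1]]),None,fx=2.5,fy=2.5,interpolation=2))
E
```

```text
side lip 288 uv 286.8 190.8 med [0.536 0.026 0.222] lo [ 0.522 -0.008  0.21 ] hi [0.556 0.068 0.229]
side tab 81 uv 344.2 244.3 med [ 0.62  -0.121  0.136] lo [ 0.615 -0.135  0.126] hi [ 0.627 -0.103  0.139]
side duct 2211 uv 325.7 276.3 med [ 0.549 -0.152  0.071] lo [ 0.483 -0.176  0.015] hi [ 0.7   -0.085  0.075]
  duct rect mm ((594.552490234375, -120.90074920654297), (225.16551208496094, 99.75572204589844), 4.241446018218994)
side bottle 683 uv 273.5 173.0 med [0.551 0.207 0.147] lo [0.524 0.032 0.036] hi [0.58  0.235 0.226]
side jar 684 uv 374.7 191.4 med [0.805 0.037 0.082] lo [0.78  0.017 0.034] hi [0.84  0.075 0.098]
side cup 728 uv 381.6 300.4 med [ 0.655 -0.257  0.066] lo [ 0.616 -0.295  0.033] hi [ 0.683 -0.228  0.086]
top lip 32 uv 335.0 254.8 med [0.529 0.012 0.226] lo [ 0.526 -0.006  0.22 ] hi [0.534 0.037 0.231]
top tab 27 uv 383.0 218.0 med [ 0.623 -0.121  0.136] lo [ 0.62  -0.132  0.132] hi [ 0.626 -0.109  0.141]
top duct 2 uv 399.5 265.0 med [ 0.492 -0.169  0.075] lo [ 0.492 -0.171  0.075] hi [ 0.492 -0.168  0.075]
  duct rect mm ((491.75030517578125, -169.49520874023438), (2.762634515762329, 0.0), -91.39952850341797)
top bottle 352 uv 257.6 241.0 med [0.57  0.222 0.11 ] lo [0.548 0.202 0.05 ] hi [0.595 0.252 0.162]
top jar 504 uv 318.0 155.1 med [0.808 0.05  0.092] lo [0.783 0.019 0.044] hi [0.84  0.082 0.1  ]
top cup 301 uv 431.6 206.5 med [ 0.656 -0.276  0.07 ] lo [ 0.619 -0.294  0.032] hi [ 0.685 -0.226  0.088]
lip tri [0.5321 0.0135 0.2345] [0.5295 0.0145 0.2346]
tab tri [ 0.6209 -0.1199  0.1346] [ 0.6229 -0.1209  0.1348]
lid plane [-0.74190122 -0.0530154   0.62035711] 3878 tilt 0.6395167934571283 hinge->up dir yaw -3.070255076344692 minmax [ 0.52449164 -0.07174168  0.11001371] [0.69799985 0.13445208 0.2299689 ]
((609.1265869140625, 31.18212890625), (168.12132263183594, 200.10653686523438), 3.7946665287017822)
```

View pics/crop1.png

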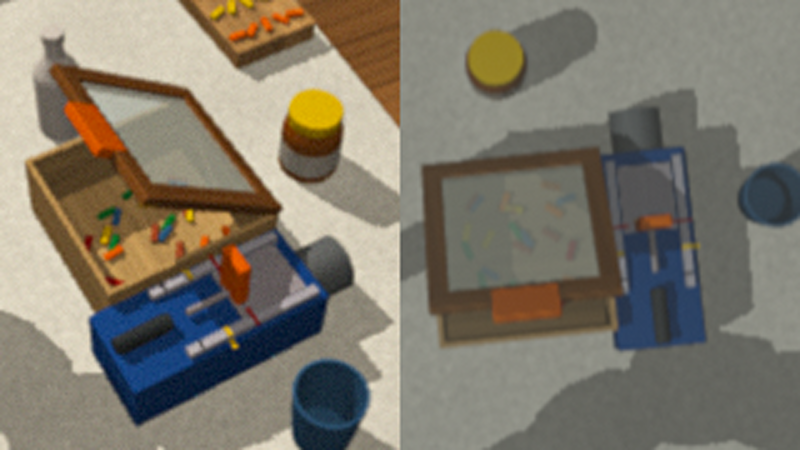

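The box yaw comes out at about 0.072 rad from the duct, lid plane and rectangles. The origin is near (0.600,-0.0255), and the tab check agrees (622,-119 predicted against 621,-120 measured). The lid is at about 0.64 rad. The fingers will be shut and turned to face along the box's x.

Emit:
jog_arm([
  {"delta_pos": [-0.86,-0.55,-0.27],"yaw": 0.78,"fingers": 0},
  {"delta_pos": [-0.86,-0.55,-0.27],"yaw": 0.78,"fingers": 0},
  {"delta_pos": [-0.86,-0.55,-0.27],"yaw": 0.78,"fingers": 0},
  {"delta_pos": [-0.86,-0.55,-0.27],"yaw": 0.78,"fingers": 0},
  {"delta_pos": [-0.86,-0.55,-0.27],"yaw": 0.78,"fingers": 0},
  {"delta_pos": [-0.86,-0.55,-0.27],"yaw": 0.78,"fingers": 0},
  {"delta_pos": [-0.86,-0.55,-0.27],"yaw": 0.78,"fingers": 0},
  {"delta_pos": [-0.86,-0.55,-0.27],"yaw": 0.78,"fingers": 0},
  {"delta_pos": [-0.86,-0.55,-0.27],"yaw": 0.78,"fingers": 0},
  {"delta_pos": [-0.86,-0.55,-0.27],"yaw": 0.78,"fingers": 0},
])

```text
clock: 1.1
eef_pos: [0.3414, 0.2488, 0.2907]
tool_rot: [0.434, 0.901, -0.001, -0.0]
ft_force: [0.5, -0.1, 0.6]
grip_width: 0.0006
grasp_force: 0.0
```

Emit:
jog_arm([
  {"delta_pos": [-0.99,0.055,0.07],"yaw": 0.767,"fingers": 0},
  {"delta_pos": [-0.99,0.055,0.07],"yaw": 0.767,"fingers": 0},
  {"delta_pos": [-0.99,0.055,0.07],"yaw": 0.767,"fingers": 0},
  {"delta_pos": [-0.99,0.055,0.07],"yaw": 0.767,"fingers": 0},
  {"delta_pos": [-0.99,0.055,0.07],"yaw": 0.767,"fingers": 0},
  {"delta_pos": [-0.99,0.055,0.07],"yaw": 0.767,"fingers": 0},
  {"delta_pos": [-0.99,0.055,0.07],"yaw": 0.767,"fingers": 0},
  {"delta_pos": [-0.99,0.055,0.07],"yaw": 0.767,"fingers": 0},
  {"delta_pos": [-0.99,0.055,0.07],"yaw": 0.767,"fingers": 0},
])

```text
clock: 2.0
eef_pos: [0.5391, 0.0277, 0.27]
tool_rot: [0.681, 0.732, -0.0, -0.001]
ft_force: [1.1, 0.5, 0.0]
grip_width: -0.0002
grasp_force: 0.0
```

```bash
python3 - <<'E'
from h import *
o=bot.get_obs(); print(o["eef_pos"],o["tool_rot"])
a,b=o["tool_rot"][:2]
xt=np.array([2*a*a-1,2*a*b]);yt=np.array([2*a*b,2*b*b-1]); p=o["eef_pos"]
c,s=np.cos(.072),np.sin(.072);R=np.array([[c,-s],[s,c]]);O=np.array([.6002,-.0255])
for t in (.64,.55,.45,.35,.25,.15,.05,0):
    L=.200 # contact distance from hinge
    q=O+R@[.100-L*np.cos(t)+.0125*np.sin(t),.055]; z=.09+L*np.sin(t)+.0125*np.cos(t)
    d=q-p[:2]; print(t,q.round(4),round(z,4),"n",(np.array([d@xt,d@yt,p[2]-z])/.3).round(3))
E
```

```text
[0.53913857 0.02765716 0.26998995] [ 6.81461081e-01  7.31854059e-01 -3.09391821e-04 -5.78967992e-04]
0.64 [0.5434 0.0255] 0.2195 n [-0.008  0.014  0.168]
0.55 [0.5324 0.0248] 0.2052 n [-0.008 -0.023  0.216]
0.45 [0.5218 0.024 ] 0.1882 n [-0.008 -0.059  0.272]
0.35 [0.5129 0.0233] 0.1703 n [-0.008 -0.088  0.332]
0.25 [0.5058 0.0228] 0.1516 n [-0.008 -0.112  0.395]
0.15 [0.5006 0.0225] 0.1322 n [-0.008 -0.129  0.459]
0.05 [0.4974 0.0222] 0.1125 n [-0.008 -0.14   0.525]
0 [0.4965 0.0222] 0.1025 n [-0.008 -0.143  0.558]
```

Emit:
jog_arm([
  {"delta_pos": [-0.008,0.014,0.08],"yaw": 0,"fingers": 0},
  {"delta_pos": [-0.008,0.01,0.14],"yaw": 0,"fingers": 0},
  {"delta_pos": [-0.008,-0.005,0.19],"yaw": 0,"fingers": 0},
  {"delta_pos": [-0.008,-0.03,0.23],"yaw": 0,"fingers": 0},
  {"delta_pos": [-0.008,-0.06,0.275],"yaw": 0,"fingers": 0},
  {"delta_pos": [-0.008,-0.08,0.315],"yaw": 0,"fingers": 0},
  {"delta_pos": [-0.008,-0.1,0.36],"yaw": 0,"fingers": 0},
  {"delta_pos": [-0.008,-0.115,0.405],"yaw": 0,"fingers": 0},
  {"delta_pos": [-0.008,-0.125,0.45],"yaw": 0,"fingers": 0},
  {"delta_pos": [-0.008,-0.135,0.49],"yaw": 0,"fingers": 0},
])

```text
clock: 3.0
eef_pos: [0.4986, 0.0228, 0.1238]
tool_rot: [0.681, 0.732, 0.0, 0.0]
ft_force: [-1.2, 1.0, 1.5]
grip_width: 0.0005
grasp_force: 0.7
```

Emit:
jog_arm([
  {"delta_pos": [0,-0.005,0.03],"yaw": 0,"fingers": 0},
  {"delta_pos": [0,-0.005,0.05],"yaw": 0,"fingers": 0},
  {"delta_pos": [0,-0.005,0.065],"yaw": 0,"fingers": 0},
  {"delta_pos": [0,-0.005,0.075],"yaw": 0,"fingers": 0},
  {"delta_pos": [0,-0.005,0.08],"yaw": 0,"fingers": 0},
  {"delta_pos": [0,-0.005,0.083],"yaw": 0,"fingers": 0},
  {"delta_pos": [0,-0.005,0.083],"yaw": 0,"fingers": 0},
  {"delta_pos": [0,-0.005,0.083],"yaw": 0,"fingers": 0},
])

```text
clock: 3.8
eef_pos: [0.4985, 0.0205, 0.0985]
tool_rot: [0.682, 0.731, 0.0, 0.0]
ft_force: [0.4, 0.6, -1.4]
grip_width: 0.0
grasp_force: 0.0
```

```bash
python3 - <<'E'
from h import *
ims=[]
for n in("side","top"):
    c=bot.camera(n); W=cloud(c); ims.append(c["image"][140:320,250:410,::-1] if n=="side" else c["image"][130:310,280:440,::-1])
    l=(W-[.6002,-.0255,0])@np.array([[.9974,-.072,0],[.072,.9974,0],[0,0,1]])
    m=(abs(l[...,1]-.055)<.09)&(abs(l[...,0])<.095)&(l[...,2]>.06)&(l[...,2]<.13)&(l[...,0]>-.05)
    P=l[m]; fr=P[abs(P[:,1]-.055)>.075]
    k=l[(abs(l[...,1]-.055)<.09)&(l[...,0]<-.085)&(l[...,0]>-.1)&(l[...,2]>.05)&(l[...,2]<.14)&(abs(l[...,1]-.055)>.03)]
    print(n,len(P),np.median(fr,0),"front frame z",np.median(k,0),len(k))
cv2.imwrite("pics/crop2.png",cv2.resize(np.hstack(ims),None,fx=2.5,fy=2.5,interpolation=2))
o=bot.get_obs();print(o["eef_pos"],o["ft_force"])
E
```

```text
side 2561 [ 0.0339109  -0.02381291  0.10713113] front frame z [-0.0969676  -0.00470693  0.11031124] 252
top 3331 [ 0.02145692 -0.02001243  0.10710028] front frame z [-0.0914183   0.12209432  0.11687843] 71
[0.49837443 0.02058767 0.09845794] [-0.25694044  0.23611155 -0.03526101]
```

View pics/crop2.png

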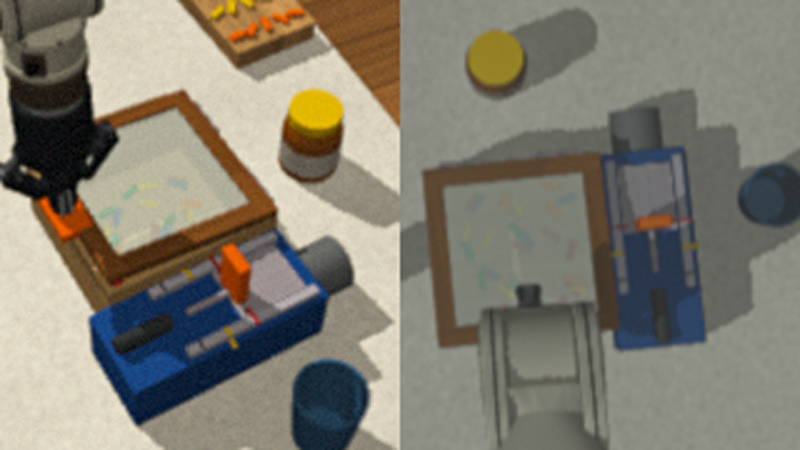

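The crop shows the lid nearly down: its front edge still reads about 8 mm high, and the finger rests on the lip at crop pixel (65,215). I'll press further while watching the force.

Emit:
jog_arm([
  {"delta_pos": [0,0,0.01],"yaw": 0,"fingers": 0},
  {"delta_pos": [0,0,0.02],"yaw": 0,"fingers": 0},
  {"delta_pos": [0,0,0.02],"yaw": 0,"fingers": 0},
  {"delta_pos": [0,0,0.02],"yaw": 0,"fingers": 0},
])

```text
clock: 4.3
eef_pos: [0.4981, 0.0208, 0.0922]
tool_rot: [0.682, 0.731, -0.0, -0.0]
ft_force: [0.5, -0.8, -0.0]
grip_width: -0.0004
grasp_force: 0.0
```

```bash
cat > lid.py <<'E'
from h import *
c=bot.camera("side"); W=cloud(c)
l=(W-[.6002,-.0255,0])@np.array([[.9974,-.072,0],[.072,.9974,0],[0,0,1]])
m=(l[...,1]>-.04)&(l[...,1]<-.028)&(abs(l[...,0])<.09)&(l[...,2]>.095)&(l[...,2]<.13)
P=l[m]; print("right frame fit",np.polyfit(P[:,0],P[:,2],1),len(P))
cv2.imwrite("pics/s_now.png",cv2.resize(c["image"][160:280,240:400,::-1],None,fx=5,fy=5,interpolation=2))
m=(W[...,0]<.3)&(W[...,2]>-.02)&(W[...,2]<.02)
print("table z",np.nanmedian(W[m][:,2]))
o=bot.get_obs();print(o["eef_pos"],o["ft_force"])
E
python3 lid.py
```

```text
right frame fit [-0.04820458  0.10702491] 272
table z 0.0002835229091847413
[0.49815024 0.02081453 0.09226212] [ 0.19123353 -0.71476241  0.09243848]
```

View pics/s_now.png

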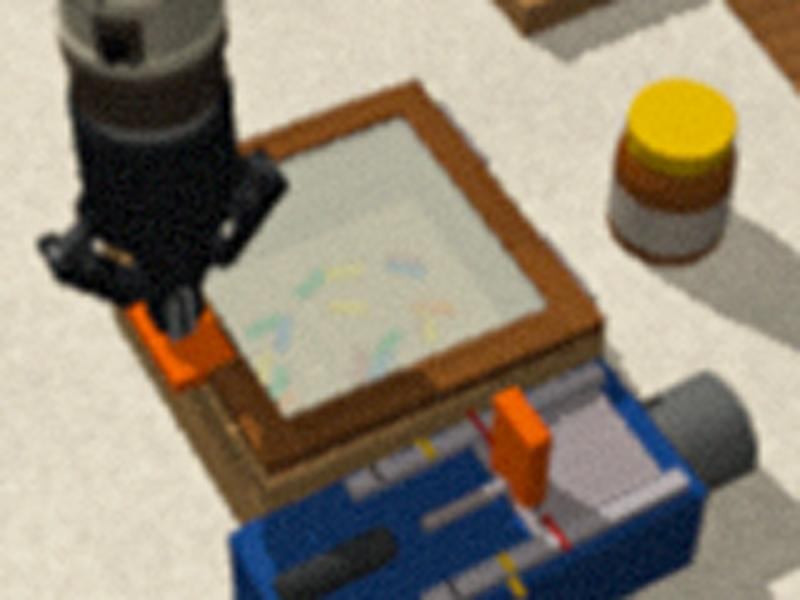

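The lid is still following, with a slope of about 0.05 rad and little force. I'll keep pressing until there is resistance.

Emit:
jog_arm([
  {"delta_pos": [0,0,0.01],"yaw": 0,"fingers": 0},
  {"delta_pos": [0,0,0.02],"yaw": 0,"fingers": 0},
  {"delta_pos": [0,0,0.02],"yaw": 0,"fingers": 0},
  {"delta_pos": [0,0,0.02],"yaw": 0,"fingers": 0},
])

```text
clock: 4.75
eef_pos: [0.4981, 0.0208, 0.0862]
tool_rot: [0.682, 0.731, -0.0, -0.0]
ft_force: [0.3, 0.9, -0.0]
grip_width: 0.0001
grasp_force: 0.0
```

```bash
python3 lid.py
```

```text
right frame fit [-0.02029566  0.10434411] 272
table z 0.00026493363226533597
[0.49812523 0.02076675 0.08627342] [-1.15792653  0.29847614 -0.00684286]
```

View pics/s_now.png

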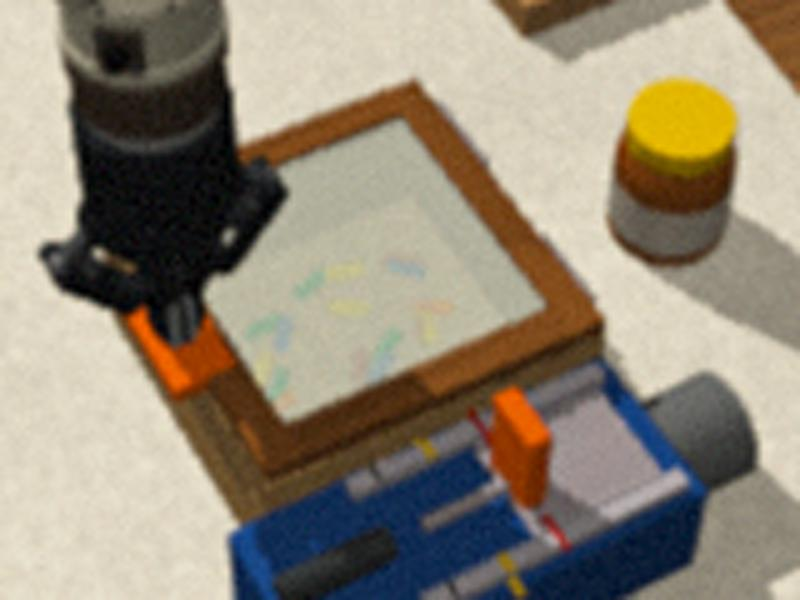

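Lid slope is down to about 0.02 rad and tracks the finger. Another 5 mm.

Emit:
jog_arm([
  {"delta_pos": [0,0,0.007],"yaw": 0,"fingers": 0},
  {"delta_pos": [0,0,0.014],"yaw": 0,"fingers": 0},
  {"delta_pos": [0,0,0.018],"yaw": 0,"fingers": 0},
  {"delta_pos": [0,0,0.018],"yaw": 0,"fingers": 0},
])

```text
clock: 5.2
eef_pos: [0.4982, 0.0208, 0.0815]
tool_rot: [0.682, 0.731, 0.0, 0.0]
ft_force: [-1.2, 0.8, 4.3]
grip_width: -0.0001
grasp_force: 2.4
```

```bash
python3 lid.py; python3 - <<'E'
from h import *
# black gripper lowest point near lip in side cloud
c=bot.camera("side");W=cloud(c);I=c["image"].astype(int)
m=(I.max(-1)<60)&(np.hypot(W[...,0]-.498,W[...,1]-.02)<.03)&(W[...,2]>.05)
P=W[m];i=P[:,2].argsort()[:15];print(P[i].mean(0),len(P))
E
```

```text
right frame fit [0.00078764 0.10218405] 272
table z 0.0002663114008544739
[0.49818304 0.02076939 0.08154427] [-0.84590842 -1.07700973  3.81797094]
[0.49744102 0.01292342 0.11621547] 403
```

The lid is closed: slope is about 0, height is 102 mm, and there's a 4 N reaction. Next: lift, open the fingers, and go above the tab.

Emit:
jog_arm([
  {"delta_pos": [0,0,-0.1],"yaw": 0,"fingers": 0},
  {"delta_pos": [0,0,-0.25],"yaw": 0,"fingers": 0},
  {"delta_pos": [0,0,-0.4],"yaw": 0,"fingers": 1},
  {"delta_pos": [-0.494,0.38,-0.45],"yaw": 0,"fingers": 1},
  {"delta_pos": [-0.494,0.38,-0.45],"yaw": 0,"fingers": 1},
  {"delta_pos": [-0.494,0.38,-0.45],"yaw": 0,"fingers": 1},
  {"delta_pos": [-0.494,0.38,-0.45],"yaw": 0,"fingers": 1},
  {"delta_pos": [-0.494,0.38,-0.45],"yaw": 0,"fingers": 1},
  {"delta_pos": [-0.494,0.38,-0.45],"yaw": 0,"fingers": 1},
  {"delta_pos": [-0.494,0.38,-0.25],"yaw": 0,"fingers": 1},
  {"delta_pos": [-0.494,0.38,-0.25],"yaw": 0,"fingers": 1},
  {"delta_pos": [-0.494,0.38,-0.25],"yaw": 0,"fingers": 1},
])

```text
clock: 6.5
eef_pos: [0.6193, -0.1176, 0.1537]
tool_rot: [0.682, 0.732, -0.002, -0.003]
ft_force: [0.2, -0.6, 0.9]
grip_width: 0.0854
grasp_force: 0.0
```

```bash
cat > tab.py <<'E'
from h import *
c=bot.camera("side"); W=cloud(c)
l=(W-[.6002,-.0255,0])@np.array([[.9974,-.072,0],[.072,.9974,0],[0,0,1]])
m=(l[...,1]>-.04)&(l[...,1]<-.028)&(abs(l[...,0])<.09)&(l[...,2]>.09)&(l[...,2]<.115)
P=l[m]; print("lid frame fit",np.polyfit(P[:,0],P[:,2],1),len(P))
h=cv2.cvtColor(c["image"],cv2.COLOR_RGB2HSV)
m=(h[...,0]<14)&(h[...,1]>185)&(h[...,2]>90)&(abs(l[...,0])<.06)&(abs(l[...,1]+.095)<.03)&(l[...,2]>.07)
if m.sum(): print("tab local lo/med/hi",*(np.percentile(l[m],q,axis=0).round(3) for q in(5,50,95)),m.sum())
I=c["image"].astype(int); m=(I.max(-1)<70)&(abs(l[...,0]-.0)<.1)&(abs(l[...,1]+.095)<.03)&(l[...,2]>.093)
for s in(-1,1):
    P=l[m&((l[...,0]-.015)*s>0.007)]
    if len(P)>20: i=P[:,2].argsort()[:20]; print("finger",s,"lowest",P[i].mean(0).round(3),len(P))
cv2.imwrite("pics/s_now.png",cv2.resize(c["image"][160:310,260:420,::-1],None,fx=4,fy=4,interpolation=2))
o=bot.get_obs();p=o["eef_pos"];d=(np.array(p)-[.6002,-.0255,0])@np.array([[.9974,-.072,0],[.072,.9974,0],[0,0,1]]);print("tcp local",d.round(4),o["ft_force"].round(1) if hasattr(o["ft_force"],"round") else o["ft_force"],o["grip_width"],o["tool_rot"])
E
python3 tab.py
```

```text
lid frame fit [-0.0009205  0.1021296] 247
tab local lo/med/hi [ 0.008 -0.111  0.09 ] [ 0.01  -0.098  0.123] [ 0.019 -0.079  0.138] 194
finger -1 lowest [-0.042 -0.099  0.192] 1551
finger 1 lowest [ 0.054 -0.094  0.195] 386
tcp local [ 0.0142 -0.0939  0.1561] [ 0.3 -0.4  1.3] 0.08539316069478131 [ 6.81840418e-01  7.31500273e-01 -4.72992717e-04 -8.78417271e-04]
```

View pics/s_now.png

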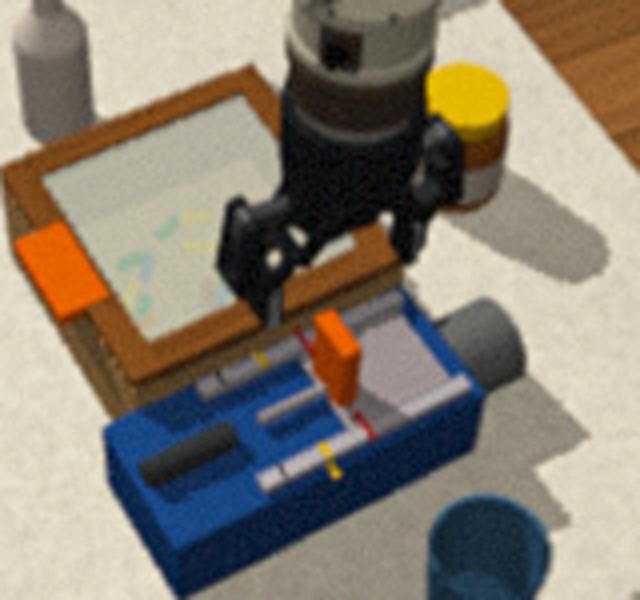

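The lid is shut and flat. The open fingers straddle the tab, which has its top at (335,325) in the crop. The fingertips really stand about 20 mm above the reported TCP, matching what the lid contact showed. I'll descend with that offset allowed for, then grip.

Emit:
jog_arm([
  {"delta_pos": [0,0,0.08],"yaw": 0,"fingers": 1},
  {"delta_pos": [0,0,0.16],"yaw": 0,"fingers": 1},
  {"delta_pos": [0,0,0.22],"yaw": 0,"fingers": 1},
  {"delta_pos": [0,0,0.25],"yaw": 0,"fingers": 1},
  {"delta_pos": [0,0,0.25],"yaw": 0,"fingers": 1},
  {"delta_pos": [0,0,0.25],"yaw": 0,"fingers": 1},
])

```text
clock: 7.15
eef_pos: [0.6234, -0.1193, 0.083]
tool_rot: [0.682, 0.731, 0.001, 0.001]
ft_force: [-0.2, 1.0, 0.5]
grip_width: 0.0854
grasp_force: 0.0
```

```bash
python3 tab.py
```

```text
lid frame fit [-0.02373104  0.10083121] 97
tab local lo/med/hi [ 0.008 -0.111  0.087] [ 0.01  -0.1    0.119] [ 0.018 -0.081  0.139] 186
finger -1 lowest [-0.036 -0.101  0.13 ] 1237
finger 1 lowest [ 0.059 -0.097  0.126] 319
tcp local [ 0.0165 -0.0953  0.0831] [0.2 0.2 1.1] 0.08547820734963457 [0.68222664 0.73113863 0.00094669 0.00148784]
```

View pics/s_now.png

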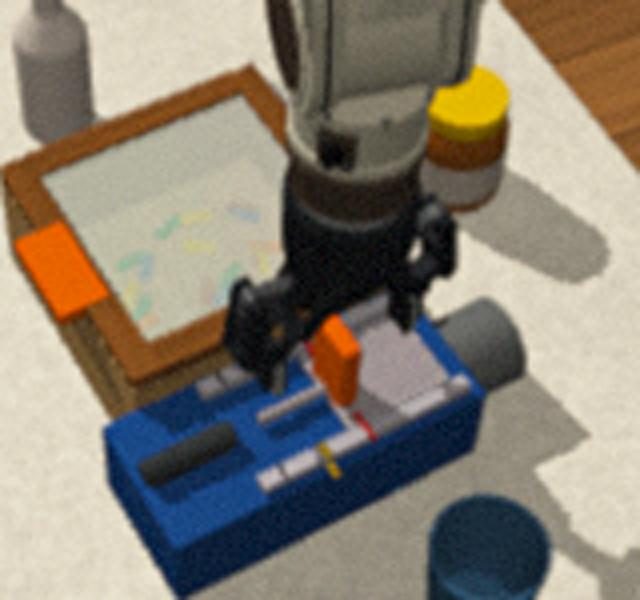

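The fingers are now on either side of the tab, which is at crop (338,360). I'll lower 5 mm and close.

Emit:
jog_arm([
  {"delta_pos": [0,0,0.017],"yaw": 0,"fingers": 1},
  {"delta_pos": [0,0,0.017],"yaw": 0,"fingers": 0.4},
  {"delta_pos": [0,0,0.017],"yaw": 0,"fingers": 0.3},
  {"delta_pos": [0,0,0.017],"yaw": 0,"fingers": 0},
  {"delta_pos": [0,0,0.017],"yaw": 0,"fingers": 0},
  {"delta_pos": [0,0,0.017],"yaw": 0,"fingers": 0},
  {"delta_pos": [0,0,0.017],"yaw": 0,"fingers": 0},
  {"delta_pos": [0,0,0.017],"yaw": 0,"fingers": 0},
])

```text
clock: 8.0
eef_pos: [0.6231, -0.1192, 0.0762]
tool_rot: [0.682, 0.731, 0.001, 0.001]
ft_force: [3.5, -0.7, -0.4]
grip_width: 0.0134
grasp_force: 59.3
```

```bash
python3 tab.py
```

```text
lid frame fit [0.00923099 0.10260269] 117
tab local lo/med/hi [ 0.007 -0.112  0.086] [ 0.012 -0.109  0.123] [ 0.019 -0.1    0.138] 84
finger -1 lowest [-0.001 -0.1    0.112] 1097
finger 1 lowest [ 0.028 -0.102  0.132] 241
tcp local [ 0.016  -0.0951  0.0762] [ 3.8 -0.5 -1.5] 0.013303981625862457 [6.82144424e-01 7.31216894e-01 5.64988185e-04 7.20464106e-04]
```

Gripped at 13.4 mm width with 59 N. Now pull 30 mm along the tool's -y.

Emit:
jog_arm([
  {"delta_pos": [0,-0.015,0],"yaw": 0,"fingers": 0},
  {"delta_pos": [0,-0.03,0],"yaw": 0,"fingers": 0},
  {"delta_pos": [0,-0.045,0],"yaw": 0,"fingers": 0},
  {"delta_pos": [0,-0.06,0],"yaw": 0,"fingers": 0},
  {"delta_pos": [0,-0.075,0],"yaw": 0,"fingers": 0},
  {"delta_pos": [0,-0.09,0],"yaw": 0,"fingers": 0},
  {"delta_pos": [0,-0.1,0],"yaw": 0,"fingers": 0},
  {"delta_pos": [0,-0.1,0],"yaw": 0,"fingers": 0},
  {"delta_pos": [0,-0.1,0],"yaw": 0,"fingers": 0},
  {"delta_pos": [0,-0.1,0],"yaw": 0,"fingers": 0},
])

```text
clock: 9.05
eef_pos: [0.5931, -0.1214, 0.0762]
tool_rot: [0.682, 0.731, 0.001, 0.001]
ft_force: [7.0, 0.3, -1.8]
grip_width: 0.0134
grasp_force: 59.1
```

```bash
python3 tab.py
```

```text
lid frame fit [-0.00963201  0.10149569] 57
tab local lo/med/hi [-0.023 -0.111  0.086] [-0.018 -0.109  0.123] [-0.011 -0.098  0.139] 89
finger -1 lowest [-0.029 -0.1    0.11 ] 1205
finger 1 lowest [ 0.026 -0.102  0.161] 123
tcp local [-0.0139 -0.0952  0.0762] [ 7.  -0.4 -2.5] 0.013448472093805612 [0.68226001 0.73110842 0.00082422 0.001036  ]
```

View pics/s_now.png

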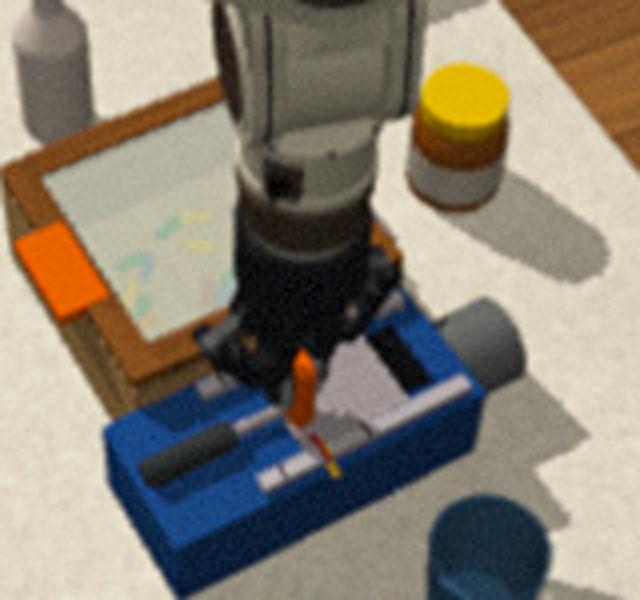

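The red pointer runs straight into the yellow half mark at crop (330,465). The tab moved 30 mm and the force is 7 N, as expected at half travel. I'll hold briefly, then hand in.

Emit:
jog_arm([
  {"delta_pos": [0,0,0],"yaw": 0,"fingers": 0},
  {"delta_pos": [0,0,0],"yaw": 0,"fingers": 0},
  {"delta_pos": [0,0,0],"yaw": 0,"fingers": 0},
  {"delta_pos": [0,0,0],"yaw": 0,"fingers": 0},
  {"delta_pos": [0,0,0],"yaw": 0,"fingers": 0},
  {"delta_pos": [0,0,0],"yaw": 0,"fingers": 0},
])

```text
clock: 9.7
eef_pos: [0.5932, -0.1214, 0.0762]
tool_rot: [0.682, 0.731, 0.001, 0.001]
ft_force: [6.7, -0.4, -1.7]
grip_width: 0.0132
grasp_force: 59.1
```

```bash
python3 tab.py; python3 -c "
from workcell import bot
print(bot.job_done())"
```

```text
lid frame fit [-0.02586805  0.10062228] 63
tab local lo/med/hi [-0.023 -0.111  0.088] [-0.018 -0.11   0.123] [-0.011 -0.098  0.139] 89
finger -1 lowest [-0.036 -0.1    0.108] 1217
finger 1 lowest [ 0.026 -0.103  0.159] 122
tcp local [-0.0139 -0.0952  0.0762] [ 7.  -0.4 -2.1] 0.01353478008157612 [0.68225966 0.73110877 0.00081253 0.00103497]
the job is handed in; nothing more can be done
None
```

I closed the lid gently, then slid the shutter 30 mm to the half marks and handed the job in with the gripper still holding the tab (about 7 N spring pull); the bottle, jar and cup were never approached, and no verdict came back.

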